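Lock the glass grinder's access panel with its stud key

ROBOT

A 6-joint arm with a two-finger parallel gripper is mounted at the origin on the work surface. World frame = base frame: x ahead of the robot, y to its left, z up, the work surface at z = 0. Lengths are in m, angles in rad, forces in N, time in s.
With the tool pointing down it reaches from about 0.425 to 0.95 m from the base axis. Payload 3.5 kg.
Tool frame: the origin (TCP) lies on the centre line of the jaws, within the pads' length; the fingertips stand 14 mm ahead of it and the grasp point (between the pads) lies 5 mm behind it (ctrl.finger_overhang is the distance from the TCP to the fingertips, in m); z points along the fingers, y is the line along which they close (so a half turn about z gives the same grasp; the last joint's range is limited). The gripper opens to 85 mm and grips with 20 to 120 N. Pads are 22 mm wide; open, the fingers measure 114 mm over their backs; the gripper's body (76 mm by 85 mm) begins 54 mm behind the grasp point. The pads swing forward as they close: fully open they stand 13 mm farther back than shut.
Start: joints at [1.062, 0.286, 1.577, -0, 1.279, -0.15], TCP at [0.237, 0.632, 0.245] pointing down, gripper open.
Joint ranges: [-2.77, 2.77], [-0.9, 2.22], [0.21, 2.48], [-1.53, 4.67], [0.24, 2.81], [-2.84, 2.84]. Speed limits (rad/s): [2.79, 2.79, 3.14, 3.14, 3.14, 3.14].

INTERFACE

Orientations are given as a unit quaternion [x, y, z, w].
In Python, from plant import ctrl gives the robot as it stands.
- The arm moves only by the tool send_rows, never from a script. Its argument "moves" is text: rows parted by semicolons, each of 7 numbers parted by spaces: the turn, a rotation vector about the tool's x, y, z in units of 360 degrees (1.0 is 360 degrees), then the shift along the tool's x, y, z in units of 20 cm (1.0 is 20 cm), then the gripper's target within -1 to 1 (fully open at 1, half-way at 0, shut at -1). A call has 1 to 12 rows; each row is the pose to reach, as a shift and turn from the pose commanded when the call began, along the tool's axes at that moment, turning the shorter way round; what a row does not reach only later rows make up. A row lasts 1/8 s, in which the tool goes at most 62.5 mm and 10.7 degrees, less where a joint would pass 70% of its speed; a pose out of reach is approached as far as the arm can. A call with a number of a shift or a turn outside -1 to 1 is refused whole. A call with a gripper value outside its range is refused whole. The fingers move at their own pace and stop on an object; "newtons" is the grip in N (left out, the last holds). Time passes only in rows, so rows that repeat a pose let the fingers close. It gives the time, the measured TCP pose, the force, the opening and the grip force at its end, in the units of the state.
- ctrl.get_state(): the state, without advancing time (a new reading comes with each control period).
- ctrl.read_camera(name): name is "scene" or "side" or "wrist"; returns a dict with "image" (480x640x3 uint8, red, green, blue), "fovy" (degrees; the focal length in pixels is half the picture's height over the tangent of half this angle, whatever the lens; pixels are square), "cx", "cy" (the principal point, pixels), "extrinsics" (4x4, takes a point from camera to world coordinates). Camera axes: x right, y up, looking along -z (the intrinsics and any distortion apply to the point x, -y, -z); pixel columns grow to the right and rows downward; lengths in m; the calibration is good to about 2 mm. A picture is of the moment at which its call begins. There is no depth.
- ctrl.sign_off(): hands the job in; it is judged then, once.
The state is a dict: "time": time; "qpos": joint angles; "dq": joint speeds; "joint_efforts": joint torques, N m; "eef_pos": TCP position; "tcp_rot": TCP orientation; "contact_force": force on the tool from outside, world axes, zero at the start; "wrist_torque": the same for the moment, N m; "opening": opening from 0.0 (shut) to 1.0 (fully open); "finger_force": force on a finger pad.
Only numpy, scipy, OpenCV 4.12 (cv2) and the standard library are available. Lean on these libraries where they do the work, as an engineer would, in place of code of your own. Each camera call takes 0.05 s, during which the arm holds its last target. There are 200 camera calls.

TASK

Lock the access panel of the bench glass grinder: take the flat-bladed stud key from its wooden stand, set the blade in the slot of the panel's stud, press the stud down against its spring and turn it a quarter turn clockwise until it springs into its catch. Use the key, never the gripper, on the stud, and do not force it: keep the push of the key on the stud under 25 N. Then put the key back upright and fully home in its stand, let go, and leave the other things where they are.

Things in the scene. Friction and masses are not known exactly. Their poses are not given: they have to be found in the camera images.
- key_grip (a point): centre of the loose 90 g stud key's dark wooden grip block, 44 (x) x 16 (y) x 44 (z) mm; grasp here across the 16 mm. Below it a flat steel blade points down, 28 mm wide (x), 4 thick (y), 32 long, the last 4 mm thinned to 2.5; tip 54 mm below this point. The same turned half round. x along the blade's width, y through its thickness, z up
- key_tip (a point): middle of the lower edge of the key's blade; same axes as key_grip
- stand_mouth (a point): the key's stand: fixed pale wooden block 85 (x) x 50 (y) x 44 (z) mm with a pocket 34 (x) x 10 (y) mm, 34 deep, in its top. This point: centre of the pocket's mouth, level with the top. The key hangs in it blade down, its grip block resting on the rim, so key_grip is 22 mm above this point when home; either way round is right
- stud_axis (a point): on the vertical axis of the slotted steel stud, 60 mm above the table, at the level of the fixed grinder's deck; axes the grinder's own. The stud's round head is 37 mm across, with a slot 6.5 mm wide, 8 deep, right across its top. Head top 24 to 40 mm and slot floor 16 to 32 mm above this point while the stud is up (panel on a foam seal of unknown thickness): find it by touch
- grinder: fixed bench glass grinder, 206 (x) x 246 (y) mm, deck 60 mm up, origin under its centre; stud_axis is at x -30, y -60 mm of it. The aluminium access panel round the stud is 116 x 96 mm, its top 8 to 24 mm above the deck (foam seal below). Grinding bit and clear shield are at the +y half, up to 137 mm above the table
- stud_turn (a joint): stud angle in rad, growing clockwise seen from above. At 0 (open) the slot runs along stud_axis's x; at value a, a rad clockwise of that. Starts at 0 to 0.12. Unless it is pressed, a gate blocks it past about 0.15; it must be kept pressed while it turns. The catch takes it from about 1.46; hard stop at 1.66
- stud_press (a joint): how far the stud is pushed in, m: 0 up, 0.006 hard bottom. Spring: 4 N starts it, 9 N at 0.0045 where it clears the gate, 10.6 N at the bottom. Let go after a quarter turn it springs up 3 mm and stays at 0.0015: locked. Short of that it stays at 0.0045 under its track or jumps back to 0
- glue_bottle: loose white bottle with a green cap, 72 mm across and 210 tall; a bystander, origin at the centre of its underside
- tape_roll: loose roll of paper tape lying flat, 84 mm across, 25 tall; a bystander, origin at the centre of its underside
- glass_tile: loose flat green glass tile, 50 x 50 x 8 mm; a bystander, origin at the centre of its underside
- bead_jar: loose squat glass jar with a steel lid, 60 mm across, 80 tall; a bystander, origin at the centre of its underside
- brush_mug: loose white mug, 84 mm across, 95 tall; a bystander, origin at the centre of its underside
- wood_offcut: loose wooden block, 70 x 45 x 22 mm; a bystander, origin at the centre of its underside
Things that resemble listed ones, but are neither listed nor needed, are in the scene too. Leave any turquoise look-alike of the part that bears key_grip alone.

How it is judged:
By the outcome, as a careful person would: the job done as asked, in the order asked, and still so for the second after the job is handed in, with the robot touching nothing.
It also fails if it takes over 58 s, if anything falls off the work surface, if the arm or the gripper's body presses on something with over 40 N, if the wrist force passes 120 N, or if a joint passes its speed limit or range.

## Working session

There is one attempt and no reset: what is moved stays moved. The work goes in short steps, Python scripts to look and compute and a tool call to move; the robot and the scene stay as the last step left them, time stands still between calls to the robot, and variables do not carry over. Pictures are saved under pics/ and viewed, at most 13 in all, crops included, and the job is handed in when it is done.

Besides the shell and the picture viewer there is one more tool, called after "Request:" as name(argument=value, ...) on one line, values as JSON. send_rows: Moves the arm, as the interface text tells. Its arguments: {"type":"object","properties":{"moves":{"type":"string"},"newtons":{"type":"number"}},"required":["moves"]}

```bash
ls; mkdir -p pics; cat > h.py <<'E'
import numpy as np, cv2
from plant import ctrl
from scipy.spatial.transform import Rotation as R
def cam(n):
    c=ctrl.read_camera(n); return c
def save(c,f,crop=None,s=1):
    im=c["image"][:,:,::-1]
    if crop: im=im[crop[1]:crop[3],crop[0]:crop[2]]
    cv2.imwrite(f,cv2.resize(im,None,fx=s,fy=s,interpolation=cv2.INTER_CUBIC))
def ray(c,u,v):
    f=240/np.tan(np.radians(c["fovy"])/2); E=np.array(c["extrinsics"])
    d=E[:3,:3]@np.array([(u-c["cx"])/f,-(v-c["cy"])/f,-1]); return E[:3,3],d
def onz(c,u,v,z):
    o,d=ray(c,u,v); return o+d*(z-o[2])/d[2]
def proj(c,p):
    f=240/np.tan(np.radians(c["fovy"])/2); E=np.array(c["extrinsics"])
    q=E[:3,:3].T@(np.array(p)-E[:3,3]); return c["cx"]-f*q[0]/q[2], c["cy"]+f*q[1]/q[2]
E
python3 - <<'E'
from h import *
for n in("scene","side","wrist"):
    c=cam(n); save(c,f"pics/{n}0.png"); print(n,{k:(np.round(v,3).tolist() if k!="image" else 0) for k,v in c.items()})
s=ctrl.get_state(); print(s)
E
```

```text
pics
scene {'image': 0, 'fovy': 55.902, 'cx': 334.196, 'cy': 232.712, 'extrinsics': [[-0.585, -0.574, 0.573, 1.134], [0.811, -0.423, 0.405, 0.422], [0.01, 0.702, 0.712, 0.857], [0.0, 0.0, 0.0, 1.0]]}
side {'image': 0, 'fovy': 53.642, 'cx': 319.528, 'cy': 238.449, 'extrinsics': [[0.944, 0.215, -0.252, 0.24], [-0.331, 0.638, -0.695, -0.816], [0.011, 0.739, 0.674, 0.864], [0.0, 0.0, 0.0, 1.0]]}
wrist {'image': 0, 'fovy': 67.6, 'cx': 319.332, 'cy': 233.763, 'extrinsics': [[0.351, -0.896, -0.274, 0.167], [0.936, 0.335, 0.105, 0.658], [-0.002, -0.293, 0.956, 0.372], [0.0, 0.0, 0.0, 1.0]]}
{'time': 0.15, 'qpos': array([ 1.06202107e+00,  2.86997622e-01,  1.57789310e+00,  5.90285423e-06,
        1.27859187e+00, -1.50005689e-01]), 'dq': array([-1.35344595e-03, -3.73730466e-03, -4.32817418e-03,  8.54951852e-05,
       -1.17934469e-03,  6.75596551e-04]), 'joint_efforts': array([ 1.39419753e-03, -4.06605041e+01, -2.93140590e+01, -9.89362593e-05,
        3.95017749e-03,  1.10921832e-05]), 'eef_pos': array([0.23673361, 0.63158617, 0.2442129 ]), 'tcp_rot': array([ 1.78425024e-01,  9.83953057e-01, -8.93255476e-04, -3.08340045e-04]), 'contact_force': array([ 0.39818501, -0.33966493, -0.4771897 ]), 'wrist_torque': array([ 0.02155324, -0.01206759,  0.00789599]), 'finger_force': 0.0, 'opening': 1.0015816638372368}
```

View pics/scene0.png

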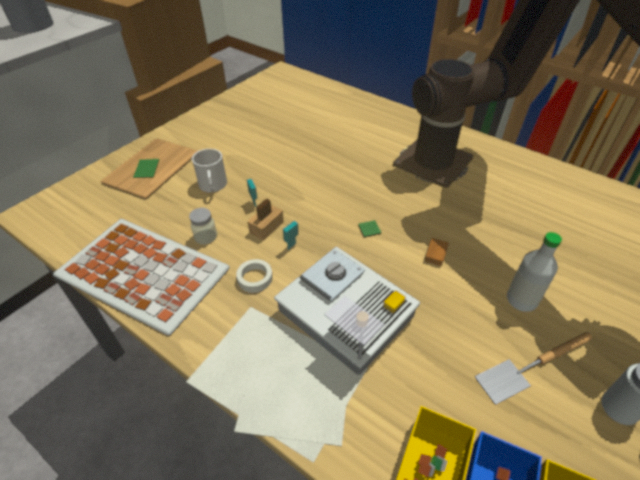

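View pics/side0.png

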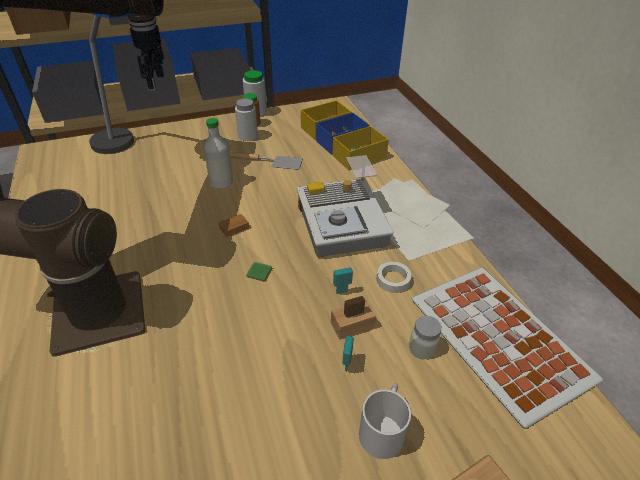

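Scene view: key (265,210) in its stand (265,222), turquoise look-alikes at (252,190) and (290,233), stud (335,270). Side view: key (355,306), stand (353,320), stud (338,217).

```bash
python3 - <<'E'
from h import *
a=cam("scene");b=cam("side")
def tri(p,q):
    (o1,d1),(o2,d2)=ray(a,*p),ray(b,*q)
    s=np.linalg.lstsq(np.c_[d1,-d2],o2-o1,rcond=None)[0]
    x,y=o1+d1*s[0],o2+d2*s[1]; return np.round((x+y)/2,4),round(np.linalg.norm(x-y),4)
for n,p,q in(("key",(265,210),(355,306)),("stud",(335,270),(338,217)),("turqA",(252,190),(348,351)),("turqB",(290,234),(343,280))):print(n,*tri(p,q))
# grinder corners (deck z .06) in side
for u,v in((299,186),(361,178),(392,236),(320,243)):print(onz(b,u,v,.06).round(3))
for c in (a,b): print(set(c)) 
print("key block top corners side",[onz(b,u,v,.084).round(3) for u,v in((345,301),(363,297))])
print("stand top",[onz(b,u,v,.044).round(3) for u,v in((332,319),(372,306),(377,318),(335,332))])
s=ctrl.get_state(); Rt=R.from_quat(s["tcp_rot"]).as_matrix(); print(Rt.round(3), Rt.T@(np.array([.62,-.02,.3])-s["eef_pos"])/.2)
E
```

```text
key [ 0.5379 -0.2204  0.0658] 0.0037
stud [0.6041 0.0515 0.0831] 0.0001
turqA [ 0.4863 -0.3143  0.0517] 0.0006
turqB [ 0.5502 -0.1257  0.0459] 0.0003
[0.559 0.242 0.06 ]
[0.743 0.222 0.06 ]
[ 0.718 -0.037  0.06 ]
[ 0.536 -0.003  0.06 ]
{'cx', 'cy', 'extrinsics', 'fovy', 'image'}
{'cx', 'cy', 'extrinsics', 'fovy', 'image'}
key block top corners side [array([ 0.518, -0.216,  0.084]), array([ 0.558, -0.218,  0.084])]
stand top [array([ 0.487, -0.223,  0.044]), array([ 0.583, -0.218,  0.044]), array([ 0.58 , -0.252,  0.044]), array([ 0.481, -0.257,  0.044])]
[[-0.936  0.351 -0.001]
 [ 0.351  0.936 -0.001]
 [ 0.    -0.001 -1.   ]] [-2.93807177 -2.37897766 -0.27463434]
```

Request:
send_rows(moves="0 0 0 -0.2 -0.15 -0.2 1;0 0 0 -0.4 -0.3 -0.4 1;0 0 0 -0.6 -0.45 -0.4 1;0 0 0 -0.8 -0.6 -0.4 1;0 0 0 -1 -0.75 -0.4 1")

```text
time: 0.88
eef_pos: [0.3722, 0.4199, 0.3255]
tcp_rot: [0.178, 0.984, 0.0, 0.0]
contact_force: [-0.1, 0.3, -0.7]
opening: 1.004
finger_force: 0.0
```

Request:
send_rows(moves="0 0 0 -0.22 -0.18 0 1;0 0 0 -0.45 -0.35 0 1;0 0 0 -0.68 -0.52 0 1;0 0 0 -0.9 -0.7 0 1")

```text
time: 1.38
eef_pos: [0.4916, 0.2254, 0.3254]
tcp_rot: [0.178, 0.984, 0.0, 0.0]
contact_force: [0.5, 0.9, -0.2]
opening: 0.996
finger_force: 0.0
```

Request:
send_rows(moves="0 0 -0.02 -0.2 -0.2 0 1;0 0 -0.04 -0.44 -0.35 0.05 1;0 0 -0.057 -0.64 -0.5 0.1 1;0 0 -0.057 -0.84 -0.63 0.1 1;0 0 -0.057 -0.84 -0.63 0.1 1;0 0 -0.057 -0.84 -0.63 0.1 1")

```text
time: 2.12
eef_pos: [0.6037, 0.0503, 0.3051]
tcp_rot: [0.0, 1.0, 0.0, -0.0]
contact_force: [-0.5, 0.4, -0.8]
opening: 1.002
finger_force: 0.0
```

```bash
python3 - <<'E'
from h import *
c=cam("wrist"); save(c,"pics/w1.png"); import pickle; pickle.dump(c,open("w1.pkl","wb"))
s=ctrl.get_state(); print(s["time"],s["eef_pos"],s["tcp_rot"],s["qpos"].round(2),s["contact_force"])
E
```

```text
2.175 [0.60354362 0.05083872 0.3053279 ] [ 2.21849288e-06  9.99999969e-01  1.76158416e-04 -1.73974450e-04] [-0.08  0.09  1.69  0.    1.36 -1.65] [0.11251564 0.2464609  0.14738204]
```

View pics/w1.png

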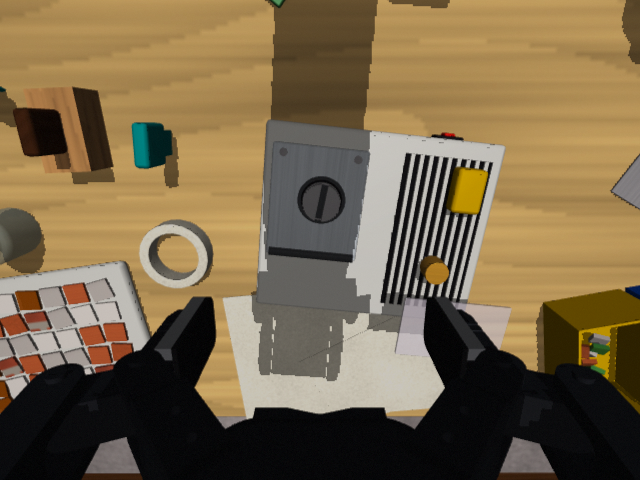

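Wrist view: stud head at (321,200), slot running from about (325,183) to (317,221), grinder deck corners (268,121),(504,146); key at (40,132) in the stand, a turquoise look-alike at (150,145).

```bash
python3 - <<'E'
from h import *
import pickle; c=pickle.load(open("w1.pkl","rb"))
g=cv2.cvtColor(c["image"],cv2.COLOR_RGB2GRAY)
x0,y0=285,165; p=g[y0:240,x0:358]
_,m=cv2.threshold(p,45,255,cv2.THRESH_BINARY_INV)
cs,_=cv2.findContours(m,cv2.RETR_EXTERNAL,cv2.CHAIN_APPROX_NONE)
for k in sorted(cs,key=cv2.contourArea)[-2:]:
    e=cv2.fitEllipse(k); print("ext",cv2.contourArea(k),e); 
cs,h=cv2.findContours(m,cv2.RETR_CCOMP,cv2.CHAIN_APPROX_NONE); print([(cv2.contourArea(k).__round__(),cv2.boundingRect(k)) for k in cs])
# slot: dark pixels inside disc r 17
yy,xx=np.mgrid[:p.shape[0],:p.shape[1]]; 
u0,v0=321-x0,200-y0
s=(p<45)&((xx-u0)**2+(yy-v0)**2<16**2)
q=np.c_[xx[s]+x0,yy[s]+y0]; print(len(q))
z=.092
P=np.array([onz(c,u,v,z)[:2] for u,v in q]); ctr=P.mean(0); w,V=np.linalg.eigh(np.cov(P.T)); d=V[:,1]; print("slot ctr",ctr,"dir deg",np.degrees(np.arctan2(d[1],d[0])),w**.5)
print("stud at z",[onz(c,321,200,z).round(4) for z in(.084,.092,.1)])
co=[onz(c,u,v,.06) for u,v in((268,121),(504,146))]; d=co[1]-co[0]; print("deck y dir from +y deg",np.degrees(np.arctan2(-d[0],d[1])),np.linalg.norm(d),co)
save(c,"pics/w1c.png",(0,60,370,300),2.1)
E
```

```text
ext 1666.5 ((35.89436340332031, 34.477577209472656), (45.70594787597656, 46.46874237060547), 88.90695190429688)
[(184, (30, 19, 14, 35)), (1666, (13, 12, 47, 46)), (1204, (16, 17, 41, 41)), (2, (29, 17, 3, 3))]
202
slot ctr [0.59929378 0.05227129] dir deg 168.16379764692513 [0.00179804 0.00895607]
stud at z [array([0.6008, 0.0518, 0.084 ]), array([0.5992, 0.0517, 0.092 ]), array([0.5975, 0.0517, 0.1   ])]
deck y dir from +y deg -5.823370327679493 0.23928752872845113 [array([ 0.52599981, -0.00081798,  0.06      ]), array([0.55027842, 0.23723468, 0.06      ])]
```

View pics/w1c.png

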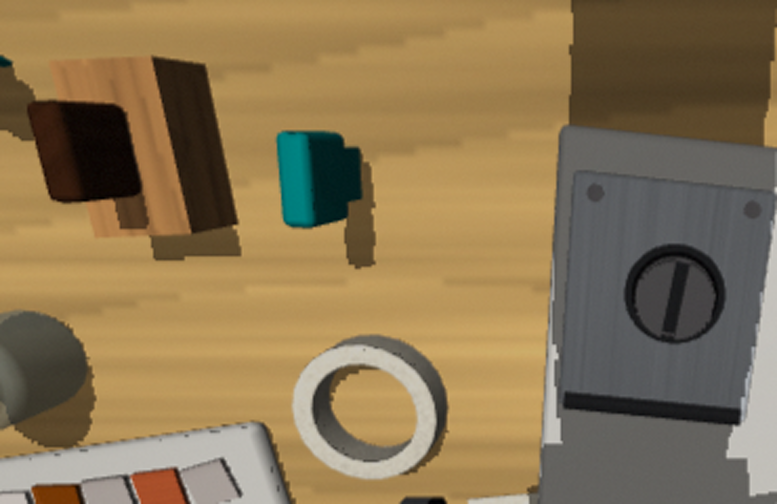

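The crop shows the stud's slot at about (675,300), and the key with its grip block over the pocket near (85,150).

Request:
send_rows(moves="0 0 0 0 -0.28 0 1;0 0 0 0.1 -0.56 0 1;0 0 0 0.2 -0.84 0 1;0 0 0 0.3 -1 0 1")

```text
time: 2.68
eef_pos: [0.5429, -0.1506, 0.3057]
tcp_rot: [0.0, 1.0, -0.0, 0.0]
contact_force: [0.1, -0.2, 0.5]
opening: 0.997
finger_force: 0.0
```

Request:
send_rows(moves="0 0 0 0 -0.2 0.1 1;0 0 0 0 -0.4 0.2 1;0 0 0 0 -0.4 0.2 1;0 0 0 0 -0.4 0.2 1")

```text
time: 3.18
eef_pos: [0.5441, -0.2286, 0.2659]
tcp_rot: [-0.0, 1.0, 0.0, 0.0]
contact_force: [0.5, 0.1, 0.5]
opening: 0.998
finger_force: 0.0
```

```bash
python3 - <<'E'
from h import *
c=cam("wrist"); save(c,"pics/w2.png"); import pickle; pickle.dump(c,open("w2.pkl","wb"))
s=ctrl.get_state(); print(s["time"],s["eef_pos"],s["tcp_rot"],s["qpos"].round(2),s["contact_force"])
E
```

```text
3.225 [ 0.54430471 -0.22843411  0.26635802] [-5.67244586e-04  9.99999605e-01 -1.63820614e-04  6.64427384e-04] [-0.57  0.08  1.77  0.    1.29 -2.14] [-0.77580741  0.19133939 -0.08911232]
```

View pics/w2.png

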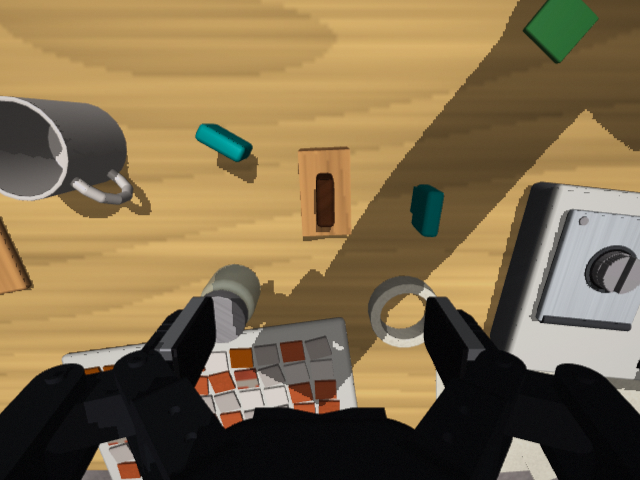

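Key grip top at (325,200) centred on the stand (325,194); jar at (230,300), turquoise pieces at (223,142) and (427,210).

```bash
python3 - <<'E'
from h import *
import pickle; c=pickle.load(open("w2.pkl","rb"))
im=c["image"].astype(int)
x0,y0=295,140; p=im[y0:250,x0:358]
m=((p[:,:,0]<110)&(p[:,:,0]>p[:,:,2]+8)).astype(np.uint8)*255
# stand shadow may join; print centre rows
for v in(175,180,190,200,210,220,226): print(v,[x0+i for i in np.flatnonzero(m[v-y0])][:1],[x0+i for i in np.flatnonzero(m[v-y0])][-1:], im[v,312:338:2,0].tolist())
m[:, :12]=0; m[:,45:]=0
cs,_=cv2.findContours(m,cv2.RETR_EXTERNAL,cv2.CHAIN_APPROX_NONE)
k=max(cs,key=cv2.contourArea); print(cv2.contourArea(k),cv2.boundingRect(k),cv2.minAreaRect(k))
g=p.sum(2); 
print("col 325:",[(v,im[v,325].tolist()) for v in range(166,236,3)])
# stand top corners approx
for u,v in((299,149),(349,147),(351,236),(303,240)): print(onz(c,u,v,.044).round(4))
E
```

```text
175 [np.int64(317)] [np.int64(331)] [196, 199, 148, 29, 33, 32, 31, 32, 31, 29, 139, 189, 189]
180 [np.int64(316)] [np.int64(333)] [196, 200, 35, 53, 54, 54, 51, 48, 52, 57, 54, 188, 190]
190 [np.int64(314)] [np.int64(333)] [198, 103, 30, 54, 65, 67, 68, 66, 64, 60, 48, 120, 191]
200 [np.int64(314)] [np.int64(333)] [196, 103, 38, 49, 62, 64, 66, 67, 67, 62, 50, 121, 193]
210 [np.int64(314)] [np.int64(333)] [199, 105, 53, 49, 58, 58, 56, 59, 58, 54, 46, 122, 194]
220 [np.int64(316)] [np.int64(334)] [198, 200, 73, 46, 57, 59, 61, 62, 62, 61, 52, 98, 195]
226 [np.int64(316)] [np.int64(331)] [198, 202, 105, 85, 45, 41, 40, 40, 40, 43, 147, 195, 197]
1011.5 (19, 33, 21, 59) ((29.0, 62.0), (58.0, 20.0), 90.0)
col 325: [(166, [182, 130, 78]), (169, [182, 132, 76]), (172, [155, 109, 63]), (175, [31, 17, 9]), (178, [36, 19, 10]), (181, [56, 30, 15]), (184, [66, 36, 18]), (187, [66, 35, 20]), (190, [67, 36, 18]), (193, [63, 33, 17]), (196, [61, 32, 15]), (199, [67, 36, 20]), (202, [67, 37, 21]), (205, [64, 35, 17]), (208, [58, 31, 16]), (211, [58, 30, 16]), (214, [57, 28, 12]), (217, [61, 33, 17]), (220, [60, 31, 14]), (223, [62, 32, 14]), (226, [41, 21, 10]), (229, [100, 71, 43]), (232, [174, 126, 74]), (235, [149, 109, 64])]
[ 0.4923 -0.2483  0.044 ]
[ 0.4904 -0.2007  0.044 ]
[ 0.5791 -0.1964  0.044 ]
[ 0.5834 -0.2456  0.044 ]
```

```bash
python3 - <<'E'
from h import *
import pickle; c=pickle.load(open("w2.pkl","rb"))
t=onz(c,325,203,.088);print("key top",t, onz(c,324,180,.088),onz(c,325.5,226,.088))
s=ctrl.get_state(); Rt=R.from_quat(s["tcp_rot"]).as_matrix(); print(Rt.T@(np.array([t[0],t[1],.066])-s["eef_pos"])/.2)
E
```

```text
key top [ 0.53515754 -0.2239398   0.088     ] [ 0.51515137 -0.22490701  0.088     ] [ 0.55594861 -0.22337808  0.088     ]
[0.04704133 0.02285239 1.00172104]
```

Request:
send_rows(moves="0 0 -0.0055 0.046 0.022 0.25 0;0 0 -0.0055 0.046 0.022 0.5 0;0 0 -0.0055 0.046 0.022 0.7 0;0 0 -0.0055 0.046 0.022 0.85 0;0 0 -0.0055 0.046 0.022 0.95 0;0 0 -0.0055 0.046 0.022 1 0;0 0 -0.0055 0.046 0.022 1 0;0 0 -0.0055 0.046 0.022 1 -1;0 0 -0.0055 0.046 0.022 1 -1;0 0 -0.0055 0.046 0.022 1 -1;0 0 -0.0055 0.046 0.022 1 -1", newtons=60)

```text
time: 4.6
eef_pos: [0.5355, -0.2259, 0.0669]
tcp_rot: [-0.017, 1.0, -0.0, 0.001]
contact_force: [-0.6, 1.4, 6.4]
opening: 0.177
finger_force: 59.3
```

Request:
send_rows(moves="0 0 0 0 0 -0.05 -1;0 0 0 0 0 -0.15 -1;0 0 0 0 0 -0.3 -1;0 0 0 0 0 -0.5 -1;0 0 0 0 0 -0.7 -1;0 0 0 0 0 -0.7 -1;0 0 0 0 0 -0.7 -1")

```text
time: 5.48
eef_pos: [0.5341, -0.2252, 0.205]
tcp_rot: [-0.017, 1.0, 0.0, -0.0]
contact_force: [-0.5, -0.4, -0.7]
opening: 0.18
finger_force: 58.6
```

```bash
python3 - <<'E'
from h import *
c=cam("wrist"); save(c,"pics/w3.png"); import pickle; pickle.dump(c,open("w3.pkl","wb"))
s=ctrl.get_state(); print(s["time"],s["eef_pos"],s["tcp_rot"],s["qpos"].round(2),s["contact_force"])
d=cam("side");
for n,p in(("tip",s["eef_pos"]-[0,0,.054]),):
    u,v=proj(d,p); print(u,v); u,v=int(u),int(v)
a=d["image"][v-75:v+75,u-100:u+100,::-1]; a=cv2.resize(a,(640,480),interpolation=cv2.INTER_CUBIC)
b=cv2.resize(c["image"][200:,:,::-1],(640,280)); cv2.imwrite("pics/both.png",cv2.resize(np.vstack([a,b]),None,fx=.78,fy=.78)); pickle.dump(d,open("d3.pkl","wb"))
E
```

```text
5.525 [ 0.53370509 -0.22494955  0.20387599] [-1.69237679e-02  9.99855836e-01  7.35547670e-04 -1.16251725e-03] [-0.57  0.12  1.85 -0.    1.18 -2.18] [-0.24820481 -0.35731859 -1.20245689]
355.59385324126475 281.28595303064714
```

View pics/both.png

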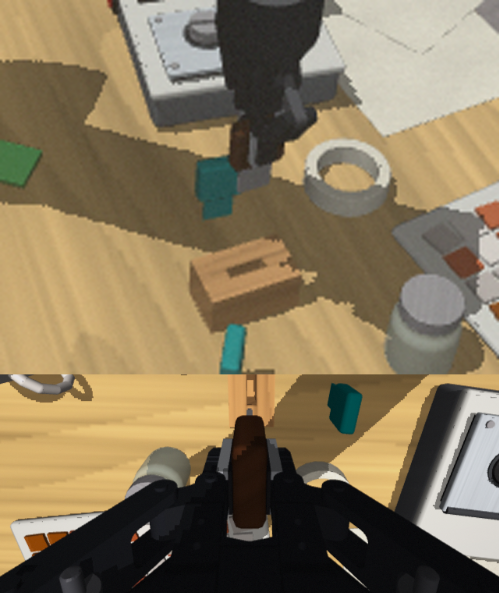

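The key is held straight in the jaws (side view: blade at (255,175) of the upper half), and the empty pocket shows at (245,265).

Request:
send_rows(moves="0 0 0 0 0.2 0 -1;0 0 0 -0.1 0.45 0 -1;0 0 0 -0.2 0.72 0 -1;0 0 0 -0.3 1 0 -1")

```text
time: 6.08
eef_pos: [0.5873, -0.0219, 0.2034]
tcp_rot: [-0.017, 1.0, 0.0, -0.002]
contact_force: [0.2, 0.2, -0.4]
opening: 0.182
finger_force: 58.7
```

Request:
send_rows(moves="0 0 0.02 -0.12 0.15 0 -1;0 0 0.038 -0.24 0.3 0 -1;0 0 0.038 -0.28 0.367 0 -1;0 0 0.038 -0.28 0.367 0 -1;0 0 0.038 -0.28 0.367 0 -1")

```text
time: 6.7
eef_pos: [0.6406, 0.0508, 0.2046]
tcp_rot: [0.102, 0.995, -0.0, -0.001]
contact_force: [0.1, 0.1, -1.4]
opening: 0.177
finger_force: 58.7
```

```bash
python3 - <<'E'
from h import *
import pickle
P=[];
c=cam("wrist"); save(c,"pics/w4.png"); pickle.dump(c,open("w4.pkl","wb")); P.append(ctrl.get_state()["eef_pos"])
for i in range(3): cam("wrist"); P.append(ctrl.get_state()["eef_pos"])
s=ctrl.get_state(); print(s["time"],np.mean(P,0),np.std(P,0),s["tcp_rot"],s["qpos"].round(2),s["contact_force"])
E
```

```text
6.9 [0.64083754 0.05060212 0.20521788] [1.24077370e-04 6.39708926e-05 2.13557742e-04] [ 1.02792684e-01  9.94702798e-01 -9.00379899e-05 -1.38934837e-07] [-0.08  0.25  1.7  -0.    1.2  -1.44] [-0.24337135 -0.23818896 -0.92683473]
```

View pics/w4.png

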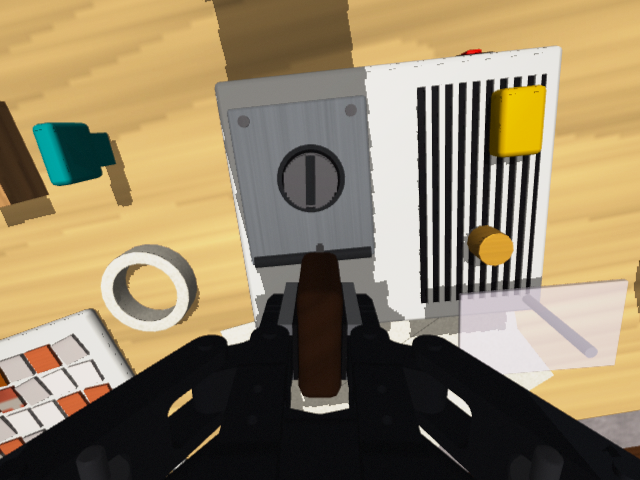

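Slot at (311,180), vertical in the image; key grip top spans columns ~300–340 around (319,300–390).

```bash
python3 - <<'E'
from h import *
import pickle; c=pickle.load(open("w4.pkl","rb")); im=c["image"].astype(int); g=im.sum(2)//3
T=np.array([.6408,.0506,.2052]); Rt=R.from_quat([.10279,.9947,0,0]).as_matrix()
for v in(265,275,300,330,360,385): 
    r=im[v,290:350]; m=(r[:,0]-r[:,2]>12)&(r[:,0]<120); i=np.flatnonzero(m)+290
    for u in(i[0]-.5,i[-1]+.5): pass
    L=[Rt.T@(onz(c,u,v,T[2]+.0215)-T) for u in(i[0]-.5,i[-1]+.5)]
    print(v,i[0],i[-1],[(q[:2]*1000).round(1).tolist() for q in L])
x0,y0=275,142; p=g[y0:216,x0:348]; m=(p<45).astype(np.uint8)*255
cs,_=cv2.findContours(m,cv2.RETR_CCOMP,cv2.CHAIN_APPROX_NONE)
for k in cs:
    if cv2.contourArea(k)>150: print(cv2.contourArea(k),cv2.boundingRect(k),[ (np.array(e)).round(1).tolist() for e in cv2.minAreaRect(k)[:2]],cv2.fitEllipse(k))
for v in(160,170,180,190,200):
    print(v,g[v,300:324].tolist())
for z in(.084,.092,.1):
  C=onz(c,310.5,180,z); a=onz(c,310.5,160,z);b=onz(c,310.5,200,z); print(z,C.round(4),"tool mm",(Rt.T@(C-T)*1000).round(1), "dir",np.degrees(np.arctan2(*(b-a)[1::-1])))
E
```

```text
265 301 337 [[32.2, -6.3], [32.2, 5.5]]
275 300 338 [[28.7, -6.7], [28.7, 5.8]]
300 297 342 [[19.8, -7.8], [19.9, 7.3]]
330 298 340 [[8.6, -7.6], [8.7, 6.9]]
360 299 340 [[-3.2, -7.5], [-3.2, 7.1]]
385 298 342 [[-13.6, -8.0], [-13.6, 8.0]]
368.5 (31, 14, 9, 49) [[35.0, 38.0], [8.0, 48.0]] ((34.88877868652344, 39.49208068847656), (8.548497200012207, 65.87440490722656), 179.39906311035156)
3390.0 (3, 3, 66, 67) [[35.5, 36.0], [66.0, 65.0]] ((35.42523193359375, 36.0464973449707), (65.49687194824219, 65.92019653320312), 148.62020874023438)
2539.5 (8, 10, 56, 58) [[35.5, 38.5], [55.0, 57.0]] ((35.19104766845703, 38.6224250793457), (56.10588073730469, 57.705039978027344), 6.82251501083374)
160 [95, 96, 96, 95, 92, 64, 37, 38, 38, 38, 38, 35, 36, 37, 45, 82, 96, 95, 96, 95, 95, 95, 95, 95]
170 [95, 95, 95, 93, 94, 76, 39, 36, 38, 36, 38, 36, 38, 36, 45, 81, 95, 95, 96, 95, 95, 94, 96, 95]
180 [95, 95, 95, 94, 91, 75, 39, 38, 38, 37, 38, 37, 35, 36, 41, 68, 94, 94, 95, 95, 94, 94, 94, 95]
190 [93, 93, 95, 93, 94, 87, 40, 37, 37, 37, 37, 37, 34, 35, 42, 69, 93, 94, 93, 94, 94, 92, 93, 94]
200 [92, 92, 93, 93, 93, 87, 39, 39, 39, 37, 35, 35, 36, 34, 41, 68, 92, 92, 94, 93, 92, 92, 93, 93]
0.084 [0.6023 0.052  0.084 ] tool mm [ 38.   -6.5 121.2] dir -12.129836426856551
0.092 [0.6012 0.0524 0.092 ] tool mm [ 39.2  -6.3 113.2] dir -12.129836426856551
0.1 [0.6    0.0528 0.1   ] tool mm [ 40.4  -6.1 105.2] dir -12.129836426856567
```

Request:
send_rows(moves="0 0 0.001 0.1 -0.016 0 -1;0 0 0.001 0.19 -0.031 0.1 -1;0 0 0.001 0.19 -0.031 0.2 -1;0 0 0.001 0.19 -0.031 0.2 -1;0 0 0.001 0.19 -0.031 0.2 -1")

```text
time: 7.52
eef_pos: [0.6037, 0.0531, 0.1657]
tcp_rot: [0.105, 0.994, -0.0, 0.0]
contact_force: [0.9, -0.2, -0.4]
opening: 0.178
finger_force: 58.7
```

Request:
send_rows(moves="0 0 0 0 0 0.02 -1;0 0 0 0 0 0.04 -1;0 0 0 0 0 0.04 -1")

```text
time: 7.9
eef_pos: [0.6027, 0.0534, 0.1569]
tcp_rot: [0.105, 0.994, -0.0, -0.0]
contact_force: [0.8, 0.4, -1.0]
opening: 0.18
finger_force: 58.7
```

Request:
send_rows(moves="0 0 0 0 0 0.01 -1;0 0 0 0 0 0.02 -1;0 0 0 0 0 0.02 -1")

```text
time: 8.28
eef_pos: [0.6027, 0.0534, 0.1531]
tcp_rot: [0.105, 0.994, -0.0, -0.0]
contact_force: [0.2, 0.1, -1.1]
opening: 0.181
finger_force: 58.7
```

Request:
send_rows(moves="0 0 0 0 0 0.01 -1;0 0 0 0 0 0.015 -1;0 0 0 0 0 0.015 -1")

```text
time: 8.65
eef_pos: [0.6028, 0.0534, 0.1502]
tcp_rot: [0.105, 0.994, -0.0, -0.0]
contact_force: [-0.6, 0.1, -0.3]
opening: 0.18
finger_force: 58.7
```

Request:
send_rows(moves="0 0 0 0 0 0.01 -1;0 0 0 0 0 0.015 -1;0 0 0 0 0 0.015 -1")

```text
time: 9.02
eef_pos: [0.6028, 0.0534, 0.1472]
tcp_rot: [0.105, 0.994, 0.0, -0.0]
contact_force: [-0.4, -0.3, -1.3]
opening: 0.182
finger_force: 58.7
```

Request:
send_rows(moves="0 0 0 0 0 0.01 -1;0 0 0 0 0 0.01 -1")

```text
time: 9.28
eef_pos: [0.6027, 0.0534, 0.1451]
tcp_rot: [0.105, 0.994, -0.0, -0.0]
contact_force: [0.1, -0.1, -1.7]
opening: 0.178
finger_force: 58.7
```

Request:
send_rows(moves="0 0 0 0 0 0.01 -1;0 0 0 0 0 0.01 -1")

```text
time: 9.52
eef_pos: [0.6027, 0.0534, 0.1431]
tcp_rot: [0.105, 0.994, -0.0, -0.0]
contact_force: [-0.1, -0.5, -1.8]
opening: 0.184
finger_force: 58.7
```

Request:
send_rows(moves="0 0 0 0 0 0.01 -1;0 0 0 0 0 0.01 -1")

```text
time: 9.78
eef_pos: [0.6027, 0.0533, 0.1411]
tcp_rot: [0.105, 0.994, -0.0, -0.0]
contact_force: [-0.6, -1.5, -1.1]
opening: 0.176
finger_force: 58.7
```

Request:
send_rows(moves="0 0 0 0 0 0.01 -1;0 0 0 0 0 0.01 -1")

```text
time: 10.02
eef_pos: [0.6027, 0.0532, 0.1391]
tcp_rot: [0.105, 0.994, -0.0, -0.0]
contact_force: [-0.1, 0.1, -1.1]
opening: 0.18
finger_force: 58.7
```

Request:
send_rows(moves="0 0 0 0 0 0.005 -1;0 0 0 0 0 0.008 -1")

```text
time: 10.28
eef_pos: [0.6028, 0.0533, 0.1377]
tcp_rot: [0.105, 0.994, -0.0, -0.0]
contact_force: [-0.2, -1.1, -1.1]
opening: 0.181
finger_force: 58.8
```

Request:
send_rows(moves="0 0 0 0 0 0.005 -1;0 0 0 0 0 0.008 -1")

```text
time: 10.52
eef_pos: [0.603, 0.0532, 0.1368]
tcp_rot: [0.105, 0.994, -0.0, 0.0]
contact_force: [-1.9, -2.5, 3.0]
opening: 0.177
finger_force: 59.2
```

Request:
send_rows(moves="0 0 0 0 0 0.005 -1;0 0 0 0 0 0.01 -1;0 0 0 0 0 0.01 -1")

```text
time: 10.9
eef_pos: [0.603, 0.0533, 0.1346]
tcp_rot: [0.105, 0.994, -0.0, 0.0]
contact_force: [-2.4, -1.2, 3.8]
opening: 0.178
finger_force: 59.6
```

Request:
send_rows(moves="0 0 0 0 0 0.005 -1;0 0 0 0 0 0.01 -1;0 0 0 0 0 0.01 -1")

```text
time: 11.28
eef_pos: [0.6031, 0.0533, 0.133]
tcp_rot: [0.105, 0.994, -0.0, 0.0]
contact_force: [-3.1, -1.8, 6.8]
opening: 0.18
finger_force: 59.8
```

Request:
send_rows(moves="0 0 0 0.004 -0.002 0.004 -1;0 0 0 0.007 -0.004 0.008 -1;0 0 0 0.007 -0.004 0.008 -1")

```text
time: 11.65
eef_pos: [0.6027, 0.0532, 0.1323]
tcp_rot: [0.106, 0.994, 0.001, 0.002]
contact_force: [-1.1, -1.0, 7.6]
opening: 0.176
finger_force: 60.0
```

Request:
send_rows(moves="0 0 0 0 0 0.002 -1;0 0 0 0 0 0.004 -1;0 0 0 0 0 0.004 -1;0 0 0 0 0 0.004 -1")

```text
time: 12.15
eef_pos: [0.6028, 0.0532, 0.1317]
tcp_rot: [0.105, 0.994, 0.001, 0.002]
contact_force: [-1.4, -0.7, 7.3]
opening: 0.18
finger_force: 60.0
```

Request:
send_rows(moves="0 0 0 0 0 0.004 -1;0 0 0 0 0 0.008 -1;0 0 0 0 0 0.008 -1;0 0 0 0 0 0.008 -1")

```text
time: 12.65
eef_pos: [0.6029, 0.0532, 0.1308]
tcp_rot: [0.105, 0.994, 0.0, 0.002]
contact_force: [-2.2, -0.4, 10.5]
opening: 0.175
finger_force: 60.5
```

Request:
send_rows(moves="0 0 0.015 0 0 0 -1;0 0 0.03 0 0 0 -1;0 0 0.045 0 0 0 -1;0 0 0.045 0 0 0 -1")

```text
time: 13.15
eef_pos: [0.6031, 0.0531, 0.1308]
tcp_rot: [0.245, 0.97, 0.001, 0.002]
contact_force: [-1.0, -0.9, 9.8]
opening: 0.179
finger_force: 60.4
```

```bash
python3 - <<'E'
from h import *
s=ctrl.get_state(); print(s["time"],s["eef_pos"],s["contact_force"],s["wrist_torque"],s["qpos"].round(2), np.degrees(2*np.arctan2(s["tcp_rot"][1],s["tcp_rot"][0])))
E
```

```text
13.15 [0.60311457 0.05312247 0.13084677] [-1.04899368 -0.89185266  9.77306992] [-0.09748192  0.42549864 -0.00976987] [-0.08  0.25  1.84  0.    1.04 -1.16] 151.65275977622835
```

Request:
send_rows(moves="0 0 0.02 0 0 0 -1;0 0 0.04 0 0 0 -1;0 0 0.06 0 0 0 -1;0 0 0.08 0 0 0 -1;0 0 0.1 0 0 0 -1;0 0 0.1 0 0 0 -1")

```text
time: 13.9
eef_pos: [0.6035, 0.0528, 0.1308]
tcp_rot: [0.533, 0.846, 0.002, 0.003]
contact_force: [-1.5, -2.1, 9.2]
opening: 0.181
finger_force: 60.2
```

```bash
python3 - <<'E'
from h import *
s=ctrl.get_state(); print(s["time"],s["eef_pos"],s["contact_force"],s["wrist_torque"],s["qpos"].round(2), np.degrees(2*np.arctan2(s["tcp_rot"][1],s["tcp_rot"][0])))
E
```

```text
13.9 [0.60354178 0.05278926 0.13079382] [-1.45831698 -2.11751316  9.18320086] [-0.20948349  0.20251892 -0.00944098] [-0.08  0.25  1.84  0.    1.04 -0.53] 115.64281086646548
```

```bash
python3 - <<'E'
from h import *
d=cam("side"); e=cam("scene"); o=[]
for c in(d,e):
    u,v=map(int,proj(c,[.603,.053,.095])); print(u,v)
    o.append(cv2.resize(c["image"][v-32:v+32,u-40:u+40,::-1],(400,320),interpolation=cv2.INTER_CUBIC))
cv2.imwrite("pics/turn.png",np.hstack(o))
E
```

```text
337 213
335 266
```

View pics/turn.png

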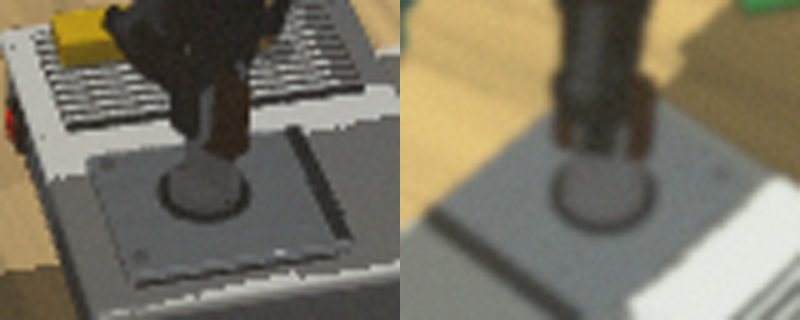

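The stud head (side crop (205,190), scene crop (603,195)) shows no open slot, so the blade is in it and turning.

Request:
send_rows(moves="0 0 0.02 0 0 0 -1;0 0 0.04 0 0 0 -1;0 0 0.06 0 0 0 -1;0 0 0.075 0 0 0 -1;0 0 0.085 0 0 0 -1;0 0 0.093 0 0 0 -1;0 0 0.093 0 0 0 -1")

```text
time: 14.88
eef_pos: [0.6037, 0.0523, 0.1308]
tcp_rot: [0.753, 0.657, 0.002, 0.003]
contact_force: [0.2, -2.5, 9.6]
opening: 0.18
finger_force: 60.2
```

```bash
python3 - <<'E'
from h import *
s=ctrl.get_state(); print(s["time"],s["eef_pos"],s["contact_force"],s["wrist_torque"],s["qpos"].round(2), np.degrees(2*np.arctan2(s["tcp_rot"][1],s["tcp_rot"][0])))
E
```

```text
14.875 [0.60374217 0.05234401 0.13082546] [ 0.19417427 -2.5333516   9.64242924] [-0.48698267  0.09330656  0.04045125] [-0.08  0.25  1.84 -0.    1.04  0.06] 82.21146825012033
```

Request:
send_rows(moves="0 0 0.006 0 0 0 -1;0 0 0.012 0 0 0 -1;0 0 0.012 0 0 0 -1")

```text
time: 15.25
eef_pos: [0.6037, 0.0523, 0.1309]
tcp_rot: [0.778, 0.629, 0.002, 0.003]
contact_force: [-1.3, -1.8, 9.3]
opening: 0.182
finger_force: 60.2
```

```bash
python3 - <<'E'
from h import *
s=ctrl.get_state(); print(s["time"],s["eef_pos"],s["contact_force"],s["wrist_torque"], np.degrees(2*np.arctan2(s["tcp_rot"][1],s["tcp_rot"][0])))
E
```

```text
15.25 [0.60373203 0.05233268 0.13086117] [-1.32790522 -1.76859202  9.30023424] [-0.4168071  0.1231236  0.0148982] 77.89958889798119
```

Request:
send_rows(moves="0 0 0 0 0 -0.01 -1;0 0 0 0 0 -0.02 -1;0 0 0 0 0 -0.03 -1;0 0 0 0 0 -0.03 -1")

```text
time: 15.75
eef_pos: [0.6027, 0.0529, 0.135]
tcp_rot: [0.778, 0.629, 0.002, 0.001]
contact_force: [2.0, -1.5, 3.7]
opening: 0.178
finger_force: 59.5
```

Request:
send_rows(moves="0 0 0 0 0 -0.05 -1;0 0 0 0 0 -0.12 -1;0 0 0 0 0 -0.25 -1;0 0 0 0 0 -0.35 -1;0 0 0 0 0 -0.35 -1")

```text
time: 16.38
eef_pos: [0.6021, 0.053, 0.2065]
tcp_rot: [0.778, 0.629, 0.001, 0.001]
contact_force: [-0.5, 0.1, -0.7]
opening: 0.178
finger_force: 59.1
```

Request:
send_rows(moves="0 0 0 -0.1 0 0 -1;0 0 0 -0.2 0 0 -1;0 0 0 -0.2 0 0 -1;0 0 0 -0.2 0 0 -1")

```text
time: 16.88
eef_pos: [0.5927, 0.0133, 0.2037]
tcp_rot: [0.778, 0.628, -0.0, -0.0]
contact_force: [-0.2, 0.2, -0.5]
opening: 0.173
finger_force: 59.1
```

```bash
python3 - <<'E'
from h import *
import pickle
c=cam("wrist"); save(c,"pics/w5.png"); pickle.dump(c,open("w5.pkl","wb")); s=ctrl.get_state(); print(s["time"],s["eef_pos"],s["tcp_rot"],proj(c,[.601,.0525,.09]))
E
```

```text
16.925 [0.59279694 0.01362012 0.20383636] [ 7.77853576e-01  6.28445488e-01 -6.53412078e-05 -2.81929087e-04] (np.float64(319.23227014663485), np.float64(177.27205056240973))
```

View pics/w5.png

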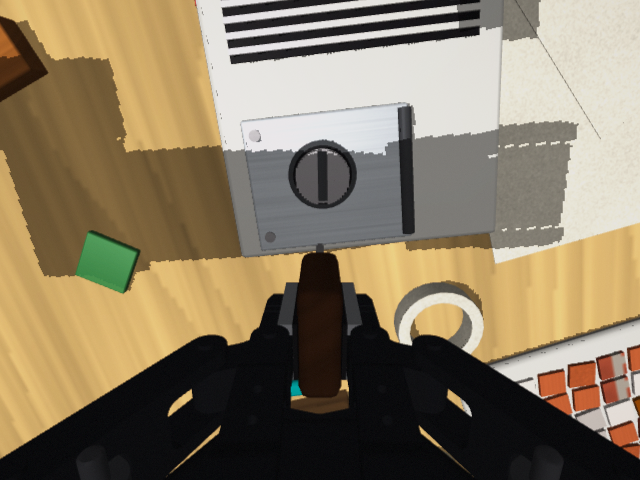

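The slot at (322,175) now runs vertically in this turned view, i.e. roughly a quarter turn from before.

```bash
python3 - <<'E'
from h import *
import pickle; c=pickle.load(open("w5.pkl","rb")); g=c["image"].astype(int).sum(2)//3
L=[]
for v in range(156,197,4):
    i=np.flatnonzero(g[v,308:336]<55)+308; L.append((v,i.min(),i.max()))
print(L)
a=onz(c,(L[1][1]+L[1][2])/2,L[1][0],.092);b=onz(c,(L[-2][1]+L[-2][2])/2,L[-2][0],.092); d=a-b; print("slot deg",np.degrees(np.arctan2(d[1],d[0])))
for z,p,q in((.078,(241,121),(411,103)),(.06,(245,256),(492,234))):
    d=onz(c,*q,z)-onz(c,*p,z); print("edge x deg",np.degrees(np.arctan2(d[1],d[0])))
s=ctrl.get_state();Rt=R.from_quat(s["tcp_rot"]).as_matrix()
print(Rt.round(3),Rt.T@(np.array([.534,-.225,.205])-s["eef_pos"])/.2)
c2=pickle.load(open("w2.pkl","rb"));d3=pickle.load(open("w3.pkl","rb"))
E
```

```text
[(156, np.int64(318), np.int64(326)), (160, np.int64(318), np.int64(326)), (164, np.int64(318), np.int64(326)), (168, np.int64(318), np.int64(326)), (172, np.int64(318), np.int64(326)), (176, np.int64(318), np.int64(326)), (180, np.int64(318), np.int64(326)), (184, np.int64(318), np.int64(326)), (188, np.int64(318), np.int64(326)), (192, np.int64(318), np.int64(326)), (196, np.int64(318), np.int64(326))]
slot deg 77.98729265674292
edge x deg -6.4091066942802355
edge x deg -6.716744235325767
[[ 0.21   0.978 -0.   ]
 [ 0.978 -0.21   0.   ]
 [ 0.    -0.001 -1.   ]] [-1.22823562 -0.03673995 -0.00610947]
```

Request:
send_rows(moves="0 0 -0.028 -0.2 0 0 -1;0 0 -0.056 -0.4 0 0 -1;0 0 -0.084 -0.6 0 0 -1;0 0 -0.112 -0.8 0 0 -1;0 0 -0.14 -0.9 0 0 -1;0 0 -0.168 -0.9 0 0 -1;0 0 -0.196 -0.9 0 0 -1;0 0 -0.224 -0.9 0 0 -1;0 0 -0.252 -0.9 0 0 -1;0 0 -0.28 -0.9 0 0 -1;0 0 -0.289 -0.9 0 0 -1;0 0 -0.289 -0.9 0 0 -1")

```text
time: 18.42
eef_pos: [0.5554, -0.1618, 0.2041]
tcp_rot: [-0.017, 1.0, 0.0, -0.0]
contact_force: [-0.1, 0.4, -1.8]
opening: 0.176
finger_force: 59.1
```

```bash
python3 - <<'E'
from h import *
s=ctrl.get_state();Rt=R.from_quat(s["tcp_rot"]).as_matrix(); print(s["eef_pos"],s["tcp_rot"],s["time"])
print(Rt.T@(np.array([.534,-.225,.205])-s["eef_pos"])/.2)
E
```

```text
[ 0.5553724  -0.16181602  0.20408039] [-1.69356072e-02  9.99856579e-01  8.04217682e-05 -1.80702999e-05] 18.425
[ 0.1174999  -0.31211891 -0.00464453]
```

Request:
send_rows(moves="0 0 0 0.06 -0.16 0 -1;0 0 0 0.117 -0.312 0 -1;0 0 0 0.117 -0.312 0.15 -1;0 0 0 0.117 -0.312 0.35 -1;0 0 0 0.117 -0.312 0.45 -1;0 0 0 0.117 -0.312 0.45 -1;0 0 0 0.117 -0.312 0.45 -1")

```text
time: 19.3
eef_pos: [0.535, -0.2259, 0.1157]
tcp_rot: [-0.017, 1.0, -0.001, 0.001]
contact_force: [0.1, 0.2, -0.9]
opening: 0.181
finger_force: 59.1
```

```bash
python3 - <<'E'
from h import *
cam("wrist"); d=cam("side"); e=cam("scene"); s=ctrl.get_state(); print(s["time"],s["eef_pos"],s["contact_force"]); o=[]
for c in(d,e):
    u,v=map(int,proj(c,[.534,-.224,.055]))
    o.append(cv2.resize(c["image"][v-32:v+32,u-40:u+40,::-1],(400,320),interpolation=cv2.INTER_CUBIC))
cv2.imwrite("pics/ins.png",np.hstack(o))
E
```

```text
19.45 [ 0.53498521 -0.22594954  0.11602279] [-0.34312112 -1.11653064 -1.14880777]
```

View pics/ins.png

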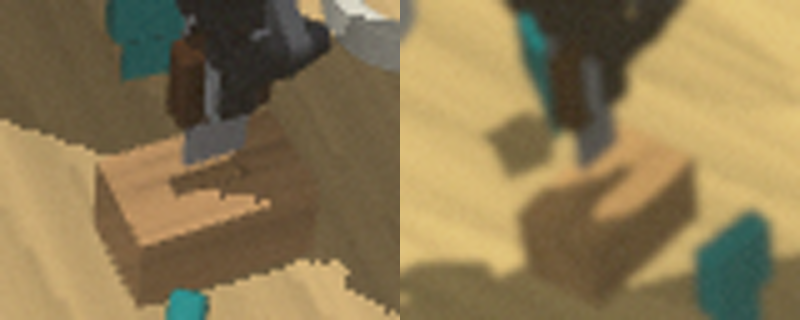

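The blade (side crop (213,145)) hangs just above and in line with the pocket (210,178).

Request:
send_rows(moves="0 0 0 0 0 0.05 -1;0 0 0 0 0 0.1 -1;0 0 0 0 0 0.12 -1;0 0 0 0 0 0.12 -1")

```text
time: 19.95
eef_pos: [0.5335, -0.2252, 0.0893]
tcp_rot: [-0.017, 1.0, 0.0, -0.001]
contact_force: [-0.1, 0.3, -1.0]
opening: 0.183
finger_force: 59.1
```

Request:
send_rows(moves="0 0 0 0 0 0.03 -1;0 0 0 0 0 0.06 -1;0 0 0 0 0 0.09 -1;0 0 0 0 0 0.1 -1;0 0 0 0 0 0.1 -1")

```text
time: 20.58
eef_pos: [0.5338, -0.2254, 0.0699]
tcp_rot: [-0.017, 1.0, 0.0, -0.0]
contact_force: [0.2, -0.6, -0.6]
opening: 0.178
finger_force: 59.1
```

In the pocket freely; about 3–4 mm left.

Request:
send_rows(moves="0 0 0 0 0 0.006 -1;0 0 0 0 0 0.012 -1;0 0 0 0 0 0.015 -1;0 0 0 0 0 0.015 -1")

```text
time: 21.08
eef_pos: [0.5339, -0.2254, 0.0671]
tcp_rot: [-0.017, 1.0, -0.0, -0.0]
contact_force: [-0.3, 0.4, -0.3]
opening: 0.181
finger_force: 59.1
```

Request:
send_rows(moves="0 0 0 0 0 0.004 -1;0 0 0 0 0 0.008 -1;0 0 0 0 0 0.008 -1")

```text
time: 21.45
eef_pos: [0.5343, -0.2256, 0.0669]
tcp_rot: [-0.017, 1.0, -0.0, 0.0]
contact_force: [-2.4, 1.7, 5.0]
opening: 0.182
finger_force: 60.3
```

Request:
send_rows(moves="0 0 0 0 0 0 -0.3;0 0 0 0 0 0 -0.1;0 0 0 0 0 0 0;0 0 0 0 0 0 0;0 0 0 0 0 -0.1 0;0 0 0 0 0 -0.3 0;0 0 0 0 0 -0.6 0;0 0 0 0 0 -0.9 0;0 0 0 0 0 -0.9 0;0 0 0 0 0 -0.9 0")

```text
time: 22.7
eef_pos: [0.5339, -0.2253, 0.2465]
tcp_rot: [-0.017, 1.0, -0.0, 0.001]
contact_force: [0.0, -0.3, -0.8]
opening: 0.501
finger_force: 0.0
```

```bash
python3 - <<'E'
from h import *
c=cam("wrist"); s=ctrl.get_state(); print(s["time"],s["eef_pos"],s["contact_force"],s["opening"])
b=cam("scene"); u,v=map(int,proj(b,[.56,-.09,.06]))
o=[cv2.resize(c["image"][100:340,160:480,::-1],(400,300)),cv2.resize(b["image"][v-75:v+75,u-100:u+100,::-1],(400,300))]
cv2.imwrite("pics/fin.png",np.hstack(o))
E
```

```text
22.75 [ 0.53331447 -0.22498365  0.24493296] [-0.14535825 -0.12246385 -0.25521276] 0.4997072155672127
```

View pics/fin.png

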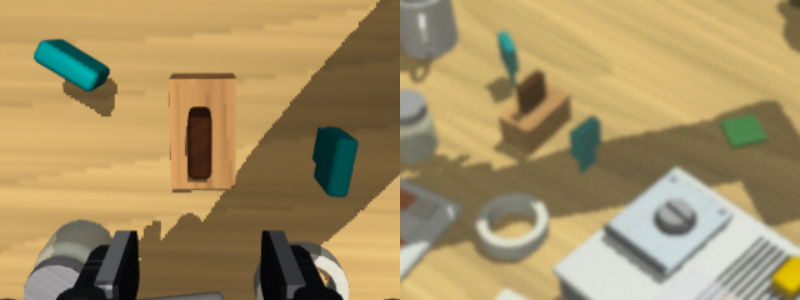

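The key stands home and upright in its stand (200,145), the stud's slot is turned at (675,215), and nothing else has moved.

```bash
python3 -c "
from plant import ctrl; print(ctrl.sign_off())"
```

```text
the job is handed in; nothing more can be done
None
```

The panel stud is turned a quarter turn clockwise into its catch range with the push kept under about 12 N, the key is back upright and home in its stand, and the job is handed in at about 23 s. The spring-up into the catch was inferred from force and position, not seen directly.

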